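# Put a finger cap away in the pedal-lid keeper

### The arm

A 6-joint arm with a two-finger parallel gripper is mounted at the origin on a cart in front of the work surface, level with it; the furniture and walls round the work are solid. World frame = base frame: x ahead of the robot, y to its left, z up, the work surface at z = 0. Lengths are in m, angles in degrees, forces in N, time in s.
With the tool pointing down it reaches from about 0.375 to 0.9 m from the base axis. Payload 3.1 kg.
Tool frame: the origin (TCP) lies between the finger pads; the fingertips stand 11 mm ahead of it and the grasp point (between the pads) lies 8 mm behind it; z points along the fingers, y is the line along which they close (so a half turn about z gives the same grasp; the last joint's range is limited). The gripper opens to 87 mm and grips with 3 to 60 N. Pads are 19 mm wide; open, the fingers measure 117 mm over their backs; the gripper's body (75 mm by 190 mm) begins 51 mm behind the grasp point.
Start: joints at [57.324, 30.224, 82.088, -0, 67.689, -10.227], TCP at [0.239, 0.578, 0.234] pointing down, gripper open.
Joint ranges: [-176.69, 176.69], [-43.24, 126.21], [12.49, 139.97], [-82, 262], [0, 151.66], [-163.58, 163.58]. Speed limits (degrees/s): [159.86, 159.86, 180, 180, 180, 180].

### API

Orientations are given as a 3x3 rotation matrix whose columns are the frame's x, y, z axes.
In Python, from rig import bot gives the robot as it stands.
- The arm moves only by the tool apply_moves, never from a script. Its argument "steps" is a list that holds one entry, the list of rows, each a list of 7 numbers: the shift along the tool's x, y, z in cm, then the turn, a rotation vector about the tool's x, y, z in degrees, then the gripper command: -1 is shut, 1 is fully open, values between are in proportion. In form: [[[dx, dy, dz, rx, ry, rz, jaw], ...]]. A call has 1 to 20 rows; each row is the pose to reach, as a shift and turn from the pose commanded when the call began, along the tool's axes at that moment; what a row does not reach only later rows make up. A row lasts 1/8 s, in which the tool goes at most 62.5 mm and 10.7 degrees, less where a joint would pass 70% of its speed; a pose out of reach is approached as far as the arm can. A call with a gripper value outside its range is refused whole. The fingers move at their own pace and stop on an object; the grip force is fixed at half the most. Time passes only in rows, so rows that repeat a pose let the fingers close. It gives the time, the measured TCP pose, the force, the opening and the grip force at its end, in the units of the state.
- bot.read_state(): the state, without advancing time (a new reading comes with each control period).
- bot.capture(name): name is "scene" or "top" or "wrist"; returns the picture (400x640x3 uint8, blue, green, red); there is no depth.
- bot.camera_model(name): a dict with "intrinsics" (3x3 intrinsics, pixels), "R" (3x3) and "t" (3): a world point X has camera coordinates R X + t. Camera axes: x right, y down, z forward; pixel columns grow to the right and rows downward; lengths in m; the calibration is good to about 2 mm. A picture is of the moment at which its call begins: read the wrist's pose just before it. camera_model takes no time and is no camera call; for the wrist camera it gives the pose at the moment of the call.
- bot.hand_in(): hands the job in; it is judged then, once.
The state is a dict: "time_s": time; "joint_positions": joint angles; "qvel": joint speeds; "tau": joint torques, N m; "position": TCP position; "tcp_rot": TCP orientation; "force": force on the tool from outside, world axes, zero at the start; "moment": the same for the moment, N m; "opening": opening from 0.0 (shut) to 1.0 (fully open); "grasp_force": force on a finger pad.
Only numpy, scipy, OpenCV 4.12 (cv2) and the standard library are available. Lean on these libraries where they do the work, as an engineer would, in place of code of your own. Each camera call takes 0.05 s, during which the arm holds its last target. There are 200 camera calls.

### The job

Press the pedal of the dust-tight keeper all the way down so that its lid swings fully open, set the blue finger cap down inside, flat in the round pocket and the same way up as it lay. Then take hold of the pedal and ease it back up until the lid is fully shut, without letting the lid slam. Work the lid only by its pedal, and leave the pink cap alone.

Things in the scene. Friction and masses are not known exactly. Their poses are not given: they have to be found in the camera images.
- keeper: Grey box 120 (x) x 130 (y) x 75 mm high with a blue lid, fixed to the table on a 4 mm foot plate. Origin: centre of its underside. Its -x side is the front with the pedal, turned roughly to the robot's right (-y); the lid hinges on its +x side. Walls 5 mm; a white insert fills it to 40 mm height. On its -y side is a 14 mm thick blue linkage cover.
- lid_angle (a joint): Lid angle: 0 shut, 1.9 rad fully open, 0.33 past upright. 0.12 kg lid, hinged 79 mm above the table on the keeper's +x rim, linked to the pedal: lid angle = 4.52 x pedal angle. Fully open it stays open by its weight and the pedal stays down; below about 1.57 it falls shut fast, throwing the pedal up, unless the pedal is held.
- lid: The blue lid plate, 122 x 132 x 7 mm. Origin on the lid's hinge line; from there the plate runs 122 mm along its own -x. The lid is not to be touched.
- pedal (a joint): Pedal angle: 0 is up (lid shut), 0.42 rad is fully down against its stop (lid fully open). It turns about pedal_hinge, a line along the keeper's y. Pressing it takes about 4 N at the pad.
- pedal_pad (a point): Centre of the top face of the black ribbed pad, 50 (keeper x) x 40 (keeper y) x 10 mm. Its sides are free: it can be pinched from above across the 40 mm. Pad centre is 100 mm from the hinge line, in front of the keeper. It slopes 0.21 rad up to its outer end when up, 0.21 down when pressed; its top is then 81 and 39 mm above the table.
- pedal_hinge (a point): Point on the pedal's hinge line, 55 mm above the table, 14 mm in front of the keeper's front wall, in the middle of its width; x, y, z axes as the keeper's.
- pocket (a point): Centre of the floor of the round pocket in the white insert inside the keeper: 61 mm diameter, 7 mm deep, floor 33 mm above the table, 42 mm below the box's rim. Lies 8 mm towards the front from the keeper's centre.
- blue_cap: Blue plastic finger cap, round, 22 mm diameter, 8 mm high, lying flat on the table to the right of the robot. Origin: centre of its underside, z up. About 12 g. Straight ahead of the robot, between the caps and the keeper, stands a fixed stack of big bowls, 0.19 m high (x 0.25 to 0.60, y -0.24 to 0.11): carry over it.
- pink_cap: Pink cap of the same size as the blue one, lying near it; the two swap places from run to run. Origin: centre of its underside. Not to be moved.

How it is judged (in metres and radians):
On the way, in this order (a step that is already met when the one before it is completed fails the run):
1. the pedal is pressed fully down and the lid stands open (value of joint lid_angle above 1.75 rad), for 0.2 s.
2. the blue cap lies released in the pocket while the lid is open (horizontal distance between blue_cap and pocket below 0.024 m and z of blue_cap in the frame of pocket below 0.004 m and contact force between the fingers and blue_cap below 0.1 N and value of joint lid_angle above 1.6 rad), for 0.2 s.
At the end, for the whole second after the job is handed in: The lid is shut (within 0.05 rad), and the blue cap lies at rest inside the keeper flat on the pocket's floor (origin within 24 mm of the pocket's centre and 4 mm of its floor, tilted less than 0.15 rad, same way up as at the start) (value of joint lid_angle below 0.05 rad and horizontal distance between blue_cap and pocket below 0.024 m and z of blue_cap in the frame of pocket between -0.004 and 0.004 m and angle between blue_cap's own z axis and vertical below 0.15 rad and linear speed of blue_cap below 0.02 m/s); the robot touches nothing.
It fails at once if the lid slams: it swings shut faster than 4 rad/s (the pad rising faster than about 90 mm/s) (velocity of joint lid_angle below -4 rad/s).
It fails at once if the robot touches the lid itself (contact force between any of the fingers, the arm and lid above 2 N).
It fails at once if the cap is dropped into the keeper instead of set down (horizontal distance between blue_cap and pocket below 0.04 m and linear speed of blue_cap above 0.8 m/s and contact force between the fingers and blue_cap below 0.1 N).
It fails at once if the pink cap is moved more than 15 mm (distance of pink_cap from where it was at the start of the episode above 0.015 m).
It also fails if it takes over 72 s, if anything falls off the work surface, if the arm or the gripper's body presses on something with over 40 N, if the wrist force passes 120 N, or if a joint passes its speed limit or range.

## Working session

There is one attempt and no reset: what is moved stays moved. The work goes in short steps, Python scripts to look and compute and a tool call to move; the robot and the scene stay as the last step left them, time stands still between calls to the robot, and variables do not carry over. Pictures are saved under pics/ and viewed, at most 12 in all, crops included, and the job is handed in when it is done.

Besides the shell and the picture viewer there is one more tool, called after "Call:" as name(argument=value, ...) on one line, values as JSON. apply_moves: Moves the arm, as the interface text tells. Its arguments: {"type":"object","properties":{"steps":{"type":"array","items":{"type":"array","items":{"type":"array","items":{"type":"number"}}}}},"required":["steps"]}

```bash
mkdir -p pics; ls; cat > h.py <<'E'
import numpy as np,cv2
from rig import bot
def ray(name,u,v,z,M=None):
    m=M or bot.camera_model(name);K,R,t=[np.array(m[k]) for k in("intrinsics","R","t")]
    C=-R.T@t; d=R.T@np.linalg.solve(K,[u,v,1]); return C+d*(z-C[2])/d[2]
def proj(name,X,M=None):
    m=M or bot.camera_model(name);K,R,t=[np.array(m[k]) for k in("intrinsics","R","t")]
    p=K@(R@np.array(X)+t);return p[:2]/p[2]
E
python3 - <<'E'
from h import *
s=bot.read_state();print(s['time_s'],s['position'],np.round(s['tcp_rot'],3),s['force'],s['opening'])
for n in("scene","top"):
    cv2.imwrite(f"pics/{n}0.png",bot.capture(n))
    m=bot.camera_model(n);print(n,-np.array(m["R"]).T@m["t"],np.array(m["R"]).round(2).tolist())
E
```

```text
pics
0.0 [0.2382563  0.5770482  0.23258633] [[-0.924  0.382 -0.001]
 [ 0.382  0.924 -0.002]
 [ 0.    -0.002 -1.   ]] [ 1.3725717  -0.25323075 -0.25845089] 0.9985269962468301
scene [ 0.00476043 -0.84568206  0.81028766] [[0.89, -0.45, 0.02], [-0.26, -0.54, -0.8], [0.38, 0.71, -0.6]]
top [0.2690663  0.03366626 1.34789491] [[0.02, -1.0, -0.01], [-0.99, -0.02, -0.17], [0.17, 0.01, -0.99]]
```

View pics/scene0.png

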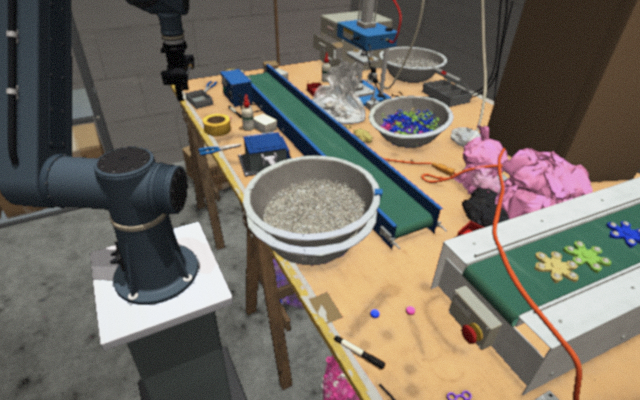

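View pics/top0.png

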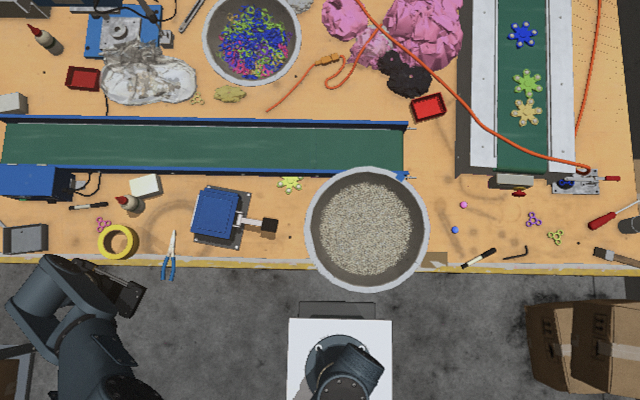

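The scene view shows the blue cap at (375,314) and the pink cap at (410,310). The top view shows the keeper lid at about (215,215), the black pad at (270,226), the blue cap at (455,230) and the pink cap at (463,205).

```bash
python3 - <<'E'
from h import *
I=cv2.imread("pics/top0.png");H=cv2.cvtColor(I,cv2.COLOR_BGR2HSV)
def comp(mask,box,top=3):
    x0,y0,x1,y1=box;m=np.zeros_like(mask);m[y0:y1,x0:x1]=mask[y0:y1,x0:x1]
    n,l,s,c=cv2.connectedComponentsWithStats(m)
    for k in sorted(range(1,n),key=lambda k:-s[k][4])[:top]: yield (l==k).astype(np.uint8),s[k],c[k]
blue=cv2.inRange(H,(100,110,40),(128,255,255))
for m,s,c in comp(blue,(180,170,250,260),1):
    r=cv2.minAreaRect(cv2.findNonZero(m));print("lid",s,r)
    P=np.array([ray("top",u,v,0.081)[:2] for u,v in cv2.boxPoints(r)]);print(P.round(4),P.mean(0),[np.linalg.norm(P[i]-P[i-1]) for i in range(4)],np.degrees(np.arctan2(*(P[1]-P[0])[::-1])))
blk=cv2.inRange(H,(0,0,0),(180,255,50))
for m,s,c in comp(blk,(255,205,290,245),2):
    r=cv2.minAreaRect(cv2.findNonZero(m));print("pad",s,r,ray("top",*r[0],0.081))
for m,s,c in comp(blue,(440,220,470,240),1):print("blue",s,c,ray("top",*c,0.006))
for m,s,c in comp(cv2.inRange(H,(140,70,60),(175,255,255)),(450,195,475,215),1):print("pink",s,c,ray("top",*c,0.006))
J=cv2.imread("pics/scene0.png");HJ=cv2.cvtColor(J,cv2.COLOR_BGR2HSV)
for m,s,c in comp(cv2.inRange(HJ,(100,110,40),(128,255,255)),(365,300,385,325),1):print("blueS",s,c,ray("scene",*c,0.005))
for m,s,c in comp(cv2.inRange(HJ,(140,70,60),(175,255,255)),(400,300,420,320),1):print("pinkS",s,c,ray("scene",*c,0.005))
cv2.imwrite("pics/crop.png",cv2.resize(I[170:260,170:300],None,fx=6,fy=6,interpolation=cv2.INTER_CUBIC))
E
```

```text
lid [ 191  188   48   51 1790] ((214.54617309570312, 212.3968505859375), (39.448551177978516, 47.33826446533203), 12.804265975952148)
[[0.4047 0.4561]
 [0.5475 0.4345]
 [0.5225 0.3147]
 [0.3807 0.3384]] [0.46383957 0.38594143] [np.float64(0.12008895717958411), np.float64(0.1444483051638804), np.float64(0.12235310480166124), np.float64(0.14373522718707749)] -8.59419168730181
pad [261 218  17  14 176] ((269.1216735839844, 224.270263671875), (14.79590892791748, 12.001126289367676), 9.462322235107422) [0.43016504 0.21859095 0.081     ]
pad [289 237   1   1   1] ((289.0, 237.0), (0.0, 0.0), 0.0) [0.39288764 0.15721882 0.081     ]
blue [452 227   6   6  31] [454.41935484 229.5483871 ] [ 0.43449882 -0.36060847  0.006     ]
pink [460 201   7   7  36] [463.05555556 204.30555556] [ 0.51658797 -0.3907163   0.006     ]
blueS [371 310   8   8  51] [374.39215686 313.17647059] [ 0.43389073 -0.36103572  0.005     ]
pinkS [406 306   9   9  62] [410.12903226 309.85483871] [ 0.5161466  -0.39065376  0.005     ]
```

View pics/crop.png

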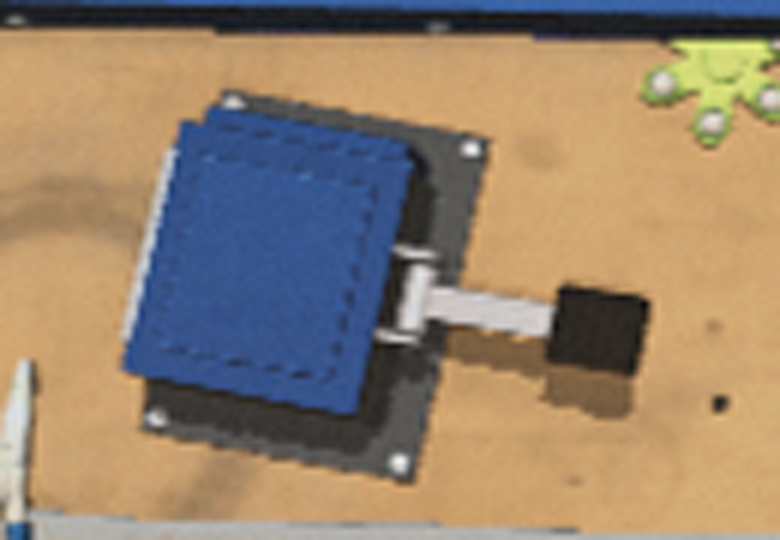

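The crop shows the lid's four corners at about (122,370), (355,413), (412,157) and (180,122), with the linkage cover on the far long side and the pad centred at (600,330). This confirms that the keeper's front faces -y, turned by about 12°.

```bash
cat >> h.py <<'E'
from scipy.spatial.transform import Rotation as Rn
def rel(target,yaw=None,Rt=None,st=None):
    """row (cm, deg) from the measured pose to world TCP target with tool straight down, tool x at yaw deg"""
    s=st or bot.read_state();R=np.array(s['tcp_rot'])
    if Rt is None:
        if yaw is None: Rt=R
        else:
            c,q=np.cos(np.radians(yaw)),np.sin(np.radians(yaw));Rt=np.array([[c,q,0],[q,-c,0],[0,0,-1]])
    return (R.T@(np.array(target)-s['position'])*100).round(2).tolist(),Rn.from_matrix(R.T@Rt).as_rotvec(degrees=True).round(1).tolist()
E
python3 - <<'E'
from h import *
crop=lambda u,v:((u+.5)/6-.5+170,(v+.5)/6-.5+170)
L=np.array([ray("top",*crop(*p),0.0825)[:2] for p in[(122,370),(355,413),(413,157),(180,122)]])
c=L.mean(0);print(L.round(4),c,[np.linalg.norm(L[i]-L[i-1]).round(4) for i in range(4)])
f=(L[1]-L[0]+L[2]-L[3]);print("front ang",np.degrees(np.arctan2(f[1],f[0])))
w=(L[3]-L[0]+L[2]-L[1]);print("-y ang +-90",np.degrees(np.arctan2(w[1],w[0]))-90)
p=ray("top",269.4,224.4,0.079)[:2];d=p-c;print("pad",p,np.linalg.norm(d),np.degrees(np.arctan2(d[1],d[0])))
u=d/np.linalg.norm(d);print("pocket",c+.008*u)
yaw=np.degrees(np.arctan2(-u[1],-u[0]));print("yaw",yaw,rel([*p,0.2],yaw))
E
```

```text
[[0.4041 0.456 ]
 [0.3849 0.3377]
 [0.5157 0.3159]
 [0.5316 0.4359]] [0.45906077 0.38637867] [np.float64(0.1291), np.float64(0.1199), np.float64(0.1326), np.float64(0.121)]
front ang -98.38113128750112
-y ang +-90 -99.20244796267778
pad [0.43004132 0.21802399] 0.1708374335690258 -99.78002139078916
pocket [0.45770185 0.37849493]
yaw 80.21997860921084 ([-31.44, -25.86, 3.31], [-0.1, 0.1, 77.3])
```

Call:
apply_moves(steps=[[[-31.4,-25.9,3.3,0,0,77.3,-1],[-31.4,-25.9,3.3,0,0,77.3,-1],[-31.4,-25.9,3.3,0,0,77.3,-1],[-31.4,-25.9,3.3,0,0,77.3,-1],[-31.4,-25.9,3.3,0,0,77.3,-1],[-31.4,-25.9,3.3,0,0,77.3,-1],[-31.4,-25.9,3.3,0,0,77.3,-1],[-31.4,-25.9,3.3,0,0,77.3,-1],[-31.4,-25.9,3.3,0,0,77.3,-1],[-31.4,-25.9,3.3,0,0,77.3,-1],[-31.4,-25.9,3.3,0,0,77.3,-1]]])

```text
time_s: 1.48
position: [0.4293, 0.2193, 0.2006]
tcp_rot: [[0.167, 0.986, -0.0], [0.986, -0.167, 0.0], [0.0, -0.0, -1.0]]
force: [-0.4, 0.4, 0.4]
opening: 0.01
grasp_force: 0.0
```

```bash
python3 - <<'E'
from h import *
s=bot.read_state();print(s['time_s'],s['position'],s['joint_positions'],s['force'],s['opening'],rel([.430,.218,.098],80.3))
cv2.imwrite("pics/w1.png",bot.capture("wrist"))
print(proj("wrist",[.430,.218,.081]),proj("wrist",[.430,.218,0]))
E
```

```text
1.475 [0.42932924 0.21931216 0.20061784] [1.37448066e+01 2.20922799e+01 1.04231006e+02 5.83254290e-03
 5.36777501e+01 2.33446957e+01] [-0.35292231  0.35676222  0.3669178 ] 0.009503186496845024 ([-0.12, 0.09, 10.26], [-0.0, -0.0, 0.1])
[323.84641943 193.82256269] [323.64165874 175.18250379]
```

View pics/w1.png

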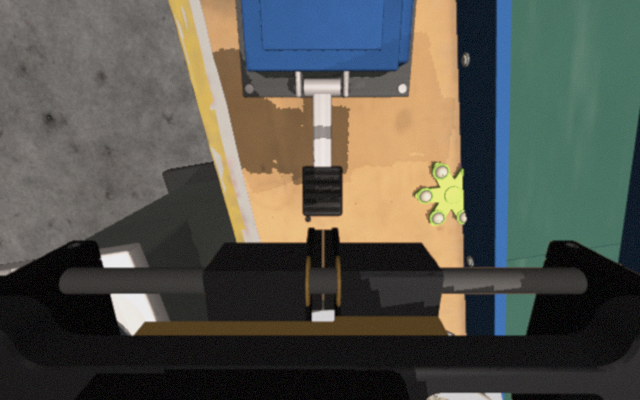

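The pad is centred at (323,191), right where it was projected, and it is aligned with the jaws. Next I press it.

Call:
apply_moves(steps=[[[-0.1,0.1,5,0,0,0,-1],[-0.1,0.1,9.5,0,0,0,-1],[-0.1,0.1,10.5,0,0,0,-1],[-0.1,0.1,11.2,0,0,0,-1],[-0.1,0.1,11.9,0,0,0,-1],[-0.1,0.1,12.6,0,0,0,-1],[-0.1,0.1,13.3,0,0,0,-1],[-0.1,0.1,14.0,0,0,0,-1],[-0.1,0.1,14.5,0,0,0,-1],[-0.1,0.1,14.9,0,0,0,-1],[-0.1,0.1,15.2,0,0,0,-1],[-0.1,0.1,15.3,0,0,0,-1],[-0.1,0.1,15.3,0,0,0,-1],[-0.1,0.1,15.3,0,0,0,-1]]])

```text
time_s: 3.28
position: [0.4309, 0.2174, 0.051]
tcp_rot: [[0.169, 0.986, 0.003], [0.986, -0.169, 0.001], [0.001, 0.002, -1.0]]
force: [-4.9, -2.2, 34.5]
opening: 0.004
grasp_force: 16.9
```

```bash
python3 - <<'E'
from h import *
cv2.imwrite("pics/t2.png",bot.capture("top"))
cv2.imwrite("pics/t2c.png",cv2.resize(bot.capture("top")[160:270,160:310],None,fx=5,fy=5,interpolation=cv2.INTER_CUBIC))
E
```

```text
(no output)
```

View pics/t2c.png

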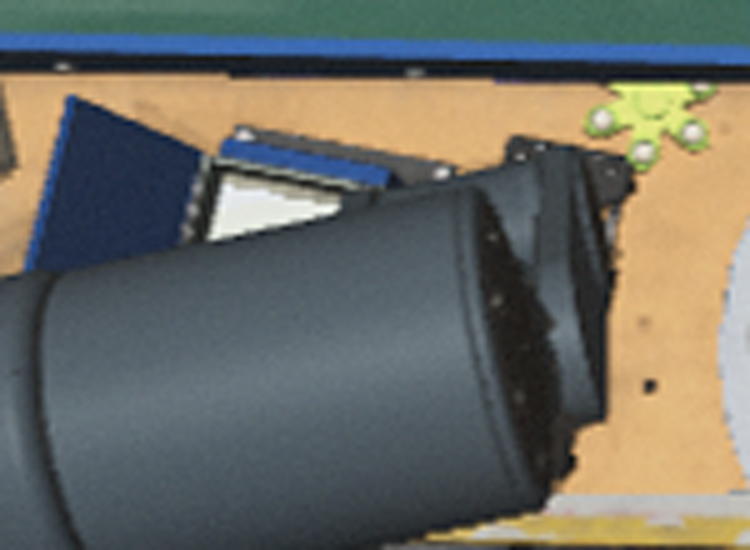

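Lid open at its stop: the push force is 34 N and the inside of the lid shows at crop (120,190). I want to see how the arm lies relative to the lid.

View pics/t2.png

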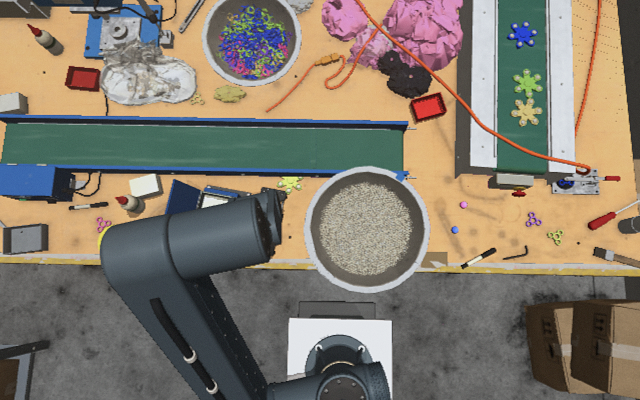

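```bash
python3 - <<'E'
from h import *
s=bot.read_state();m=bot.camera_model("wrist");R=np.array(m["R"]);C=-R.T@m["t"]
T=np.array(s['tcp_rot']);print("cam in tool",T.T@(C-s['position']),"axis in tool",(T.T@R[2]).round(2),m["intrinsics"][0])
I=bot.capture("scene");cv2.imwrite("pics/s2.png",I)
print(s['joint_positions'],s['force'])
print(rel([.430,.218,.26]))
E
```

```text
cam in tool [ 8.00265350e-02 -1.31968172e-04 -1.50890025e-01] axis in tool [-0.29 -0.    0.96] [288.2991933    0.         322.67232114]
[1.34752258e+01 3.78187446e+01 1.10528026e+02 1.26179610e-02
 3.15038617e+01 2.31986957e+01] [-5.46629383 -2.8319938  33.94192637]
([0.06, -0.05, -20.91], [0.0, 0.0, 0.0])
```

View pics/s2.png

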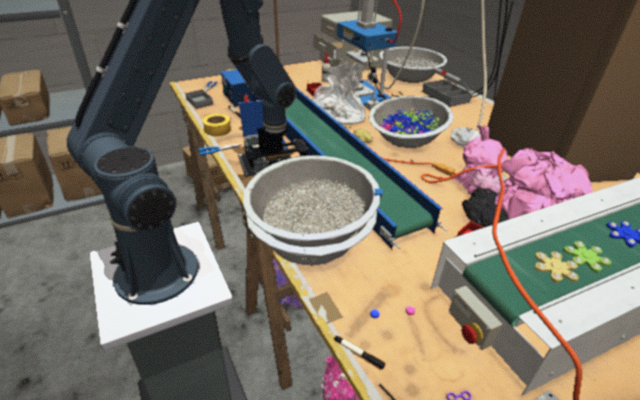

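The wrist camera sits 80 mm on the keeper side, so I'll turn the tool half round for placing. The scene view confirms blue at (375,314) and pink at (410,310), with the lid standing open. Now I'll lift off and carry over the bowls to the cap.

Call:
apply_moves(steps=[[[0,0,-2,0,0,0,-1],[0,0,-7,0,0,0,-1],[0,0,-13,0,0,0,-1],[0,0,-19,0,0,0,-1],[0,0,-23,0,0,0,-1],[-57.0,10.2,-23,0,0,-99.7,0.15],[-57.0,10.2,-23,0,0,-99.7,0.15],[-57.0,10.2,-23,0,0,-99.7,0.15],[-57.0,10.2,-23,0,0,-99.7,0.15],[-57.0,10.2,-23,0,0,-99.7,0.15],[-57.0,10.2,-23,0,0,-99.7,0.15],[-57.0,10.2,-23,0,0,-99.7,0.15],[-57.0,10.2,-23,0,0,-99.7,0.15],[-57.0,10.2,-23,0,0,-99.7,0.15],[-57.0,10.2,-23,0,0,-99.7,0.15],[-57.0,10.2,-23,0,0,-99.7,0.15],[-57.0,10.2,-23,0,0,-99.7,0.15],[-57.0,10.2,-23,0,0,-99.7,0.15],[-57.0,10.2,-23,0,0,-99.7,0.15],[-57.0,10.2,-23,0,0,-99.7,0.15]]])

```text
time_s: 5.92
position: [0.435, -0.3607, 0.2778]
tcp_rot: [[-1.0, -0.0, 0.0], [-0.0, 1.0, 0.0], [-0.0, 0.0, -1.0]]
force: [-0.1, 0.1, 0.6]
opening: 0.575
grasp_force: 0.0
```

```bash
python3 - <<'E'
from h import *
s=bot.read_state();print(s['joint_positions'],s['position'])
m=bot.camera_model("wrist");I=bot.capture("wrist");H=cv2.cvtColor(I,cv2.COLOR_BGR2HSV)
n,l,st,c=cv2.connectedComponentsWithStats(cv2.inRange(H,(100,110,40),(128,255,255)))
for k in range(1,n):
    if st[k][4]>60: print(st[k],c[k],ray("wrist",*c[k],.006,m))
T=bot.capture("top")
# pocket/insert: white in the open keeper
cv2.imwrite("pics/t3c.png",cv2.resize(T[165:265,160:290],None,fx=6,fy=6,interpolation=cv2.INTER_CUBIC));cv2.imwrite("pics/t3.png",T)
print(proj("top",[.4577,.3785,.040]))
E
```

```text
[-5.09954645e+01  2.27392275e+01  8.78017645e+01  5.09791188e-03
  6.94636783e+01 -1.41017858e+02] [ 0.43496768 -0.36065093  0.27775055]
[317 157  13  14 141] [322.95744681 163.15602837] [ 0.4326389  -0.36113841  0.006     ]
[102 257  15  11 114] [109.28070175 262.21929825] [ 0.59775401 -0.71362216  0.006     ]
[220.30027743 216.21999703]
```

View pics/t3c.png

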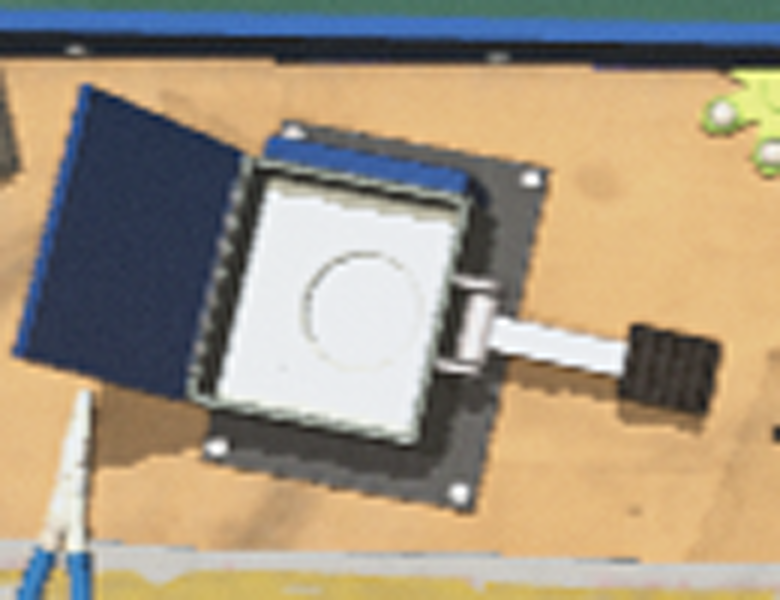

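The lid stays open, and the pocket circle is centred at crop (363,309), which matches the computed pocket position. Next I pick the cap.

Call:
apply_moves(steps=[[[0.15,0,6,0,0,0,0.15],[0.15,0,12,0,0,0,0.15],[0.15,0,18,0,0,0,0.15],[0.15,0,23,0,0,0,0.15],[0.15,0,25.5,0,0,0,0.15],[0.15,0,26.4,0,0,0,0.15],[0.15,0,26.5,0,0,0,0.15],[0.15,0,26.5,0,0,0,-1],[0.15,0,26.5,0,0,0,-1],[0.15,0,26.5,0,0,0,-1],[0.15,0,26.5,0,0,0,-1],[0.15,0,26.5,0,0,0,-1]]])

```text
time_s: 7.52
position: [0.4334, -0.3621, 0.0131]
tcp_rot: [[-1.0, 0.001, 0.001], [0.001, 1.0, -0.001], [-0.001, -0.001, -1.0]]
force: [-0.6, 1.4, 3.9]
opening: 0.232
grasp_force: 30.0
```

Call:
apply_moves(steps=[[[0,0,-1,0,0,0,-1],[0,0,-5,0,0,0,-1],[0,0,-11,0,0,0,-1],[0,0,-17,0,0,0,-1],[0,0,-23,0,0,0,-1],[0,0,-26.7,0,0,0,-1],[-2.4,73.9,-26.7,0,0,-80.3,-1],[-2.4,73.9,-26.7,0,0,-80.3,-1],[-2.4,73.9,-26.7,0,0,-80.3,-1],[-2.4,73.9,-26.7,0,0,-80.3,-1],[-2.4,73.9,-26.7,0,0,-80.3,-1],[-2.4,73.9,-26.7,0,0,-80.3,-1],[-2.4,73.9,-26.7,0,0,-80.3,-1],[-2.4,73.9,-26.7,0,0,-80.3,-1],[-2.4,73.9,-26.7,0,0,-80.3,-1],[-2.4,73.9,-26.7,0,0,-80.3,-1],[-2.4,73.9,-26.7,0,0,-80.3,-1],[-2.4,73.9,-26.7,0,0,-80.3,-1],[-2.4,73.9,-26.7,0,0,-80.3,-1],[-2.4,73.9,-26.7,0,0,-80.3,-1]]])

```text
time_s: 10.02
position: [0.4574, 0.3761, 0.2794]
tcp_rot: [[-0.169, -0.986, -0.001], [-0.986, 0.169, -0.001], [0.001, 0.001, -1.0]]
force: [-0.3, -0.8, -0.3]
opening: 0.235
grasp_force: 30.0
```

```bash
python3 - <<'E'
from h import *
s=bot.read_state();print(s['joint_positions'],rel([.4577,.3785,.048],260.3))
I=bot.capture("wrist");cv2.imwrite("pics/w4.png",I)
print(proj("wrist",[.4577,.3785,.033]))
E
```

```text
[ 2.86451629e+01  2.49089479e+01  8.37849547e+01 -3.78702242e-02
  7.13827746e+01 -1.41585124e+02] ([-0.27, -0.0, 23.14], [0.0, -0.1, -0.1])
[322.57416893 170.44496502]
```

View pics/w4.png

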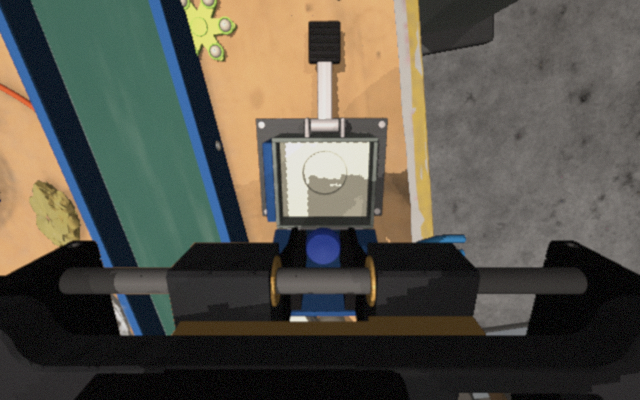

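The cap is held flat at (322,245). The pocket circle is centred at (326,173), 3 px from the prediction, so a small correction is enough. Now I lower it in.

Call:
apply_moves(steps=[[[-0.25,0.15,5,0,0,0,-1],[-0.25,0.15,10,0,0,0,-1],[-0.25,0.15,15,0,0,0,-1],[-0.25,0.15,19,0,0,0,-1],[-0.25,0.15,21.5,0,0,0,-1],[-0.25,0.15,22.5,0,0,0,-1],[-0.25,0.15,22.9,0,0,0,-1],[-0.25,0.15,23.1,0,0,0,-1],[-0.25,0.15,23.2,0,0,0,-1],[-0.25,0.15,23.2,0,0,0,-1]]])

```text
time_s: 11.32
position: [0.4571, 0.3801, 0.0482]
tcp_rot: [[-0.169, -0.986, 0.001], [-0.986, 0.169, 0.001], [-0.001, -0.001, -1.0]]
force: [-0.7, -0.1, 0.3]
opening: 0.237
grasp_force: 30.0
```

Call:
apply_moves(steps=[[[0,0,0.1,0,0,0,-1],[0,0,0.2,0,0,0,-1],[0,0,0.2,0,0,0,-1]]])

```text
time_s: 11.7
position: [0.4569, 0.38, 0.0461]
tcp_rot: [[-0.169, -0.986, 0.0], [-0.986, 0.169, 0.0], [-0.0, -0.0, -1.0]]
force: [-1.0, -0.2, 4.4]
opening: 0.235
grasp_force: 30.0
```

Call:
apply_moves(steps=[[[0,0,0,0,0,0,-0.35],[0,0,0,0,0,0,-0.35],[0,0,0,0,0,0,-0.35],[0,0,0,0,0,0,-0.35],[0,0,-1,0,0,0,-0.35],[0,0,-3,0,0,0,-0.35],[0,0,-7,0,0,0,-0.35],[0,0,-12,0,0,0,-0.35],[0,0,-17,0,0,0,-0.35],[0,0,-22,0,0,0,-0.35],[0,0,-22,0,0,0,-0.35]]])

```text
time_s: 13.08
position: [0.4592, 0.3813, 0.2713]
tcp_rot: [[-0.169, -0.986, 0.01], [-0.986, 0.169, 0.006], [-0.007, -0.009, -1.0]]
force: [0.1, -0.4, -0.1]
opening: 0.324
grasp_force: 0.0
```

```bash
python3 - <<'E'
from h import *
s=bot.read_state();m=bot.camera_model("wrist");I=bot.capture("wrist");H=cv2.cvtColor(I,cv2.COLOR_BGR2HSV)
M=cv2.inRange(H,(100,110,40),(128,255,255));M[:130]=0;M[225:]=0;M[:,:280]=0;M[:,370:]=0
n,l,st,c=cv2.connectedComponentsWithStats(M)
for k in range(1,n):
    if st[k][4]>30: print(st[k],c[k],ray("wrist",*c[k],.040,m))
cv2.imwrite("pics/w5.png",cv2.resize(I[0:240,200:440],None,fx=2.4,fy=2.4))
blk=cv2.inRange(H,(0,0,0),(180,255,55));blk[90:]=0;blk[:,:290]=0;blk[:,370:]=0
n,l,st,c=cv2.connectedComponentsWithStats(blk)
k=1+np.argmax(st[1:,4]);print("pad",st[k],c[k],ray("wrist",*c[k],.039,m))
# predicted pad pos down
T=cv2.imread("pics/t3.png");print(ray("top",271.2,226.2,.038))
for p in([.430,.218,.14],): print(rel(p,260.3))
print(s['position'],s['joint_positions'])
E
```

```text
[319 160  15  16 173] [325.65317919 167.35260116] [0.456527   0.37891061 0.04      ]
pad [ 312   12   31   44 1284] [327.01246106  33.16744548] [0.42809657 0.22043324 0.039     ]
[0.4297051  0.21812043 0.038     ]
([16.52, 0.04, 12.78], [-0.3, 0.2, -0.0])
[0.45923312 0.38133586 0.27129211] [ 2.89887213e+01  2.54531743e+01  8.42348280e+01 -2.73314338e-04
  6.96427296e+01 -1.41277626e+02]
```

View pics/w5.png

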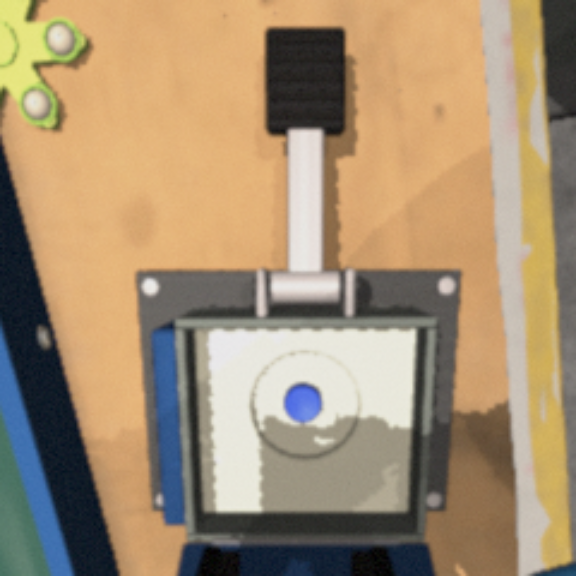

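The cap lies flat in the pocket, centred at crop (303,403) within the circle at (305,404). The pad is at crop (305,80). Next I take hold of the pedal.

Call:
apply_moves(steps=[[[6,0,0,0,0,0,0.6],[12,0,0,0,0,0,0.6],[16.3,0,0,0,0,0,0.6],[16.3,0,6,0,0,0,0.6],[16.3,0,12,0,0,0,0.6],[16.3,0,17,0,0,0,0.6],[16.3,0,20,0,0,0,0.6],[16.3,0,22,0,0,0,0.6],[16.3,0,23.3,0,0,0,0.6],[16.3,0,23.9,0,0,0,0.6],[16.3,0,23.9,0,0,0,0.6],[16.3,0,23.9,0,0,0,0.6]]])

```text
time_s: 14.62
position: [0.4296, 0.2193, 0.0272]
tcp_rot: [[-0.169, -0.986, 0.001], [-0.986, 0.169, 0.0], [-0.001, -0.001, -1.0]]
force: [0.7, -0.0, -0.5]
opening: 0.799
grasp_force: 0.0
```

Call:
apply_moves(steps=[[[0,0,0,0,0,0,-1],[0,0,0,0,0,0,-1],[0,0,0,0,0,0,-1],[0,0,0,0,0,0,-1],[0,0,0,0,0,0,-1]]])

```text
time_s: 15.25
position: [0.4287, 0.2193, 0.0266]
tcp_rot: [[-0.17, -0.986, -0.001], [-0.986, 0.17, 0.0], [0.0, 0.001, -1.0]]
force: [-1.7, 0.9, 2.1]
opening: 0.455
grasp_force: 30.0
```

Call:
apply_moves(steps=[[[0.05,0,-0.25,0,0,0,-1],[0.09,0,-0.5,0,0,0,-1],[0.13,0,-0.75,0,0,0,-1],[0.16,0,-1.0,0,0,0,-1],[0.19,0,-1.25,0,0,0,-1],[0.2,0,-1.5,0,0,0,-1],[0.21,0,-1.75,0,0,0,-1],[0.22,0,-2.0,0,0,0,-1],[0.22,0,-2.25,0,0,0,-1],[0.21,0,-2.5,0,0,0,-1],[0.2,0,-2.75,0,0,0,-1],[0.18,0,-3.0,0,0,0,-1],[0.15,0,-3.25,0,0,0,-1],[0.12,0,-3.5,0,0,0,-1],[0.08,0,-3.75,0,0,0,-1],[0.03,0,-4.0,0,0,0,-1],[0,0,-4.15,0,0,0,-1],[0,0,-4.15,0,0,0,-1]]])

```text
time_s: 17.5
position: [0.4288, 0.2191, 0.0683]
tcp_rot: [[-0.169, -0.986, -0.001], [-0.986, 0.169, -0.0], [0.0, 0.001, -1.0]]
force: [-5.0, 0.9, 0.7]
opening: 0.457
grasp_force: 30.0
```

Call:
apply_moves(steps=[[[0,0,-0.1,0,0,0,-1],[0,0,-0.2,0,0,0,-1],[0,0,-0.2,0,0,0,-1]]])

```text
time_s: 17.88
position: [0.4287, 0.2193, 0.0695]
tcp_rot: [[-0.17, -0.986, -0.001], [-0.986, 0.17, -0.0], [0.0, 0.001, -1.0]]
force: [-4.8, 4.0, -8.4]
opening: 0.454
grasp_force: 30.0
```

```bash
python3 - <<'E'
from h import *
I=bot.capture("scene");cv2.imwrite("pics/s6.png",cv2.resize(I[60:180,180:340],None,fx=4,fy=4,interpolation=cv2.INTER_CUBIC))
print(bot.read_state()['force'])
E
```

```text
[-4.05908734  2.45427186 -7.00988952]
```

View pics/s6.png

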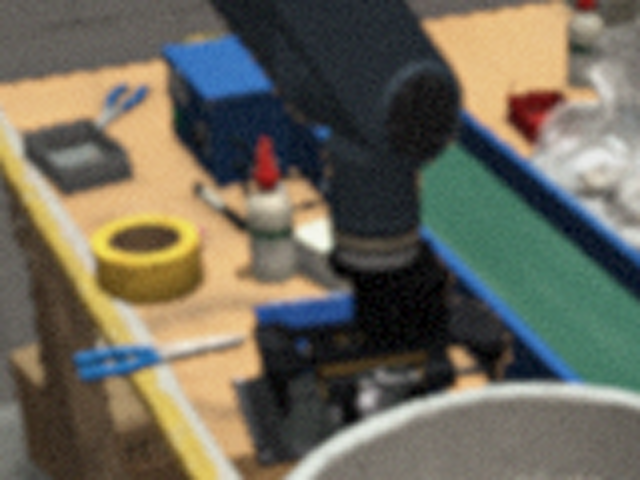

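The lid lies flat at crop (305,310), and a -8 N pull confirms the pedal is at its upper stop. I can let go and withdraw.

Call:
apply_moves(steps=[[[0,0,0,0,0,0,0.6],[0,0,0,0,0,0,0.6],[0,0,0,0,0,0,0.6],[0,0,0,0,0,0,0.6],[0,0,-1,0,0,0,0.6],[0,0,-4,0,0,0,0.6],[0,0,-9,0,0,0,0.6],[0,0,-14,0,0,0,0.6],[0,0,-18,0,0,0,0.6],[0,0,-18,0,0,0,0.6],[0,0,-18,0,0,0,0.6]]])

```text
time_s: 19.3
position: [0.4285, 0.219, 0.2499]
tcp_rot: [[-0.169, -0.986, -0.001], [-0.986, 0.169, -0.0], [0.0, 0.001, -1.0]]
force: [1.0, 0.3, -1.1]
opening: 0.803
grasp_force: 0.0
```

```bash
python3 - <<'E'
from h import *
m=bot.camera_model("wrist");H=cv2.cvtColor(bot.capture("wrist"),cv2.COLOR_BGR2HSV)
blk=cv2.inRange(H,(0,0,0),(180,255,55));blk[225:]=0;blk[:,:280]=0;blk[:,370:]=0
n,l,st,c=cv2.connectedComponentsWithStats(blk);k=1+np.argmax(st[1:,4]);print("pad",st[k],c[k],proj("wrist",[.430,.218,.079]),proj("wrist",[.430,.218,.039]))
T=bot.capture("top");cv2.imwrite("pics/t7.png",T);H=cv2.cvtColor(T,cv2.COLOR_BGR2HSV);H0=cv2.cvtColor(cv2.imread("pics/top0.png"),cv2.COLOR_BGR2HSV)
for h in(H0,H):
    b=cv2.inRange(h,(100,110,40),(128,255,255))[170:260,170:256];print("lid px",cv2.countNonZero(b),cv2.boundingRect(b))
    p=cv2.inRange(h,(140,70,60),(175,255,255))[195:215,450:475];print("pink",cv2.boundingRect(p))
print(bot.read_state()['force'])
E
```

```text
pad [ 306  162   34   40 1266] [322.9107425  181.09794629] [320.33638526 181.38548219] [320.48727966 173.78503738]
lid px 1916 (1, 0, 85, 90)
pink (10, 6, 7, 7)
lid px 593 (1, 0, 81, 90)
pink (10, 6, 7, 7)
[-0.44692168 -0.17661406  0.05006052]
```

```bash
python3 -c "
from rig import bot
print(bot.hand_in())"
```

```text
the job is handed in; nothing more can be done
None
```

I pressed the pedal until the lid was fully open, set the blue cap flat in the pocket, and eased the pedal back up until the lid was shut. The job is handed in after about 19 s of robot time, and hand-in returned no verdict.

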